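# Slide the chopping board out over the scrap caddy

### The arm

A 6-joint arm with a two-finger parallel gripper is mounted at the origin on the work surface. World frame = base frame: x ahead of the robot, y to its left, z up, the work surface at z = 0. Lengths are in m, angles in rad, forces in N, time in s.
With the tool pointing down it reaches from about 0.25 to 0.775 m from the base axis. Payload 4 kg.
Tool frame: the origin (TCP) lies at the very end of the fingers, on their centre line; the grasp point (between the pads) lies 19 mm behind it (robot.hold_point_z is the distance from the TCP to the grasp point, in m); z points along the fingers, y is the line along which they close (so a half turn about z gives the same grasp; the last joint's range is limited). The gripper opens to 94 mm and grips with 3 to 60 N. Pads are 16 mm wide; open, the fingers measure 119 mm over their backs; the gripper's body (75 mm by 177 mm) begins 78 mm behind the grasp point.
Start: joints at [1.221, 0.087, 1.371, -0, 1.684, -0.103], TCP at [0.134, 0.533, 0.206] pointing down, gripper open.
Joint ranges: [-3.1, 3.1], [-0.76, 2.03], [0.27, 2.55], [-1.08, 4.22], [0.17, 2.65], [-2.57, 2.57]. Speed limits (rad/s): [2.79, 2.79, 3.14, 3.14, 3.14, 3.14].

### API

Orientations are given as [roll, pitch, yaw] about the fixed x, y, z axes, in that order (R = Rz(yaw) Ry(pitch) Rx(roll)).
In Python, from bench import robot gives the robot as it stands.
- The arm moves only by the tool carry_out, never from a script. Its argument "steps" is a list of rows, each a list of 3 entries, a list of its own where there are three numbers: the shift along the tool's x, y, z in m, then the turn about the tool's z in units of 10 degrees (1.0 is 10 degrees), then the closure, from -1 (fully open) to 1 (shut). In form: [[[tx, ty, tz], roll, jaw], ...]. A call has 1 to 10 rows; each row is the pose to reach, as a shift and turn from the pose commanded when the call began, along the tool's axes at that moment; what a row does not reach only later rows make up. A row lasts 1/8 s, in which the tool goes at most 62.5 mm and 10.7 degrees, less where a joint would pass 70% of its speed; a pose out of reach is approached as far as the arm can. A call with a gripper value outside its range is refused whole. The fingers move at their own pace and stop on an object; the grip force is fixed at half the most. Time passes only in rows, so rows that repeat a pose let the fingers close. It gives the time, the measured TCP pose, the force, the opening and the grip force at its end, in the units of the state.
- robot.get_obs(): the state, without advancing time (a new reading comes with each control period).
- robot.snapshot(name): name is "scene" or "top"; returns a dict with "image" (384x512x3 uint8, red, green, blue), "z_map" (384x512 float32, m along the optical axis (not along the pixel's ray), 0 where there is no reading), "mtx" (3x3 intrinsics, pixels), "R" (3x3) and "t" (3): a world point X has camera coordinates R X + t. Camera axes: x right, y down, z forward; pixel columns grow to the right and rows downward; lengths in m; the calibration is good to about 2 mm. A picture is of the moment at which its call begins.
- robot.close_job(): hands the job in; it is judged then, once.
The state is a dict: "time": time; "joint_positions": joint angles; "qvel": joint speeds; "joint_torque": joint torques, N m; "tool_pos": TCP position; "ee_rot": TCP orientation; "wrist_force": force on the tool from outside, world axes, zero at the start; "wrist_torque": the same for the moment, N m; "width": finger opening in m; "finger_force": force on a finger pad.
Only numpy, scipy, OpenCV 4.12 (cv2) and the standard library are available. Lean on these libraries where they do the work, as an engineer would, in place of code of your own. Each camera call takes 0.05 s, during which the arm holds its last target. There are 200 camera calls.

### The job

Push the bamboo chopping board along the counter with your fingers until its end overhangs the counter's front edge (the edge away from the robot) by 5 cm, square to the edge and centred over the grey scrap caddy hanging there, so that peelings can be swept off it. Keep the board flat on the counter all the way, without picking it up, and leave the other things where they stand.

Things in the scene. Friction and masses are not known exactly. Their poses are not given: they have to be found in the camera images.
- board: the chopping board: a plain flat bamboo board, 200 mm long (x), 140 mm wide (y) and 8 mm thick, 0.15 to 0.27 kg, lying loose and flat on the counter with a short end towards the front edge; it slides under a push of 1 to 3 N. A 16 mm hanging hole goes through it near the end that is nearer the robot. Origin at the centre of its underside; x along its length towards the counter's front edge, z up
- board_front (a point): the middle of the board's leading short end, on its underside, 100 mm from the board's centre along its x
- caddy: the scrap caddy: an open grey plastic bin, mouth 250 mm wide (y) and 150 mm deep (x), fixed to the cabinet front just under the counter's front edge, rim 50 mm below the counter top. Origin NOT on the bin but on the top front edge of the counter right above the middle of the bin's width: x points straight out over the edge, y along the straight edge, z up. The counter top is flat at z = 0 and ends at this x
- tiffin: closed round steel tiffin box, 120 mm across, 110 mm high, standing loose on the counter; origin at the centre of its underside
- jar: orange plastic jar, 80 mm across, 120 mm high, standing loose on the counter; origin at the centre of its underside
- tumbler: open steel tumbler, 72 mm across, 100 mm high, standing loose on the counter; origin at the centre of its underside
- katori: small open steel bowl, 90 mm across, 40 mm high, standing loose on the counter; origin at the centre of its underside
- shaker: white ceramic salt shaker, 42 mm across, 77 mm high, standing loose on the counter; origin at the centre of its underside
- knife: paring knife, 210 mm long, 24 mm wide, 18 mm high, black handle, lying flat and loose on the counter; x from handle to point, origin under its middle
There are look-alikes about, which are no part of the job. Of the things shaped like the board, the wooden one is meant.

How it is judged:
At the end, for the whole second after the job is handed in: the middle of the board's leading end is 40 to 60 mm past the counter's edge and within 30 mm of the caddy's middle line, the board is square to the edge within 0.12 rad, flat on the counter and still (x of board_front in the frame of caddy between 0.04 and 0.06 m and y of board_front in the frame of caddy between -0.03 and 0.03 m and angle between the x axis of board and the x axis of caddy, either way round below 0.12 rad and height (world z) of board between -0.004 and 0.004 m and angle between board's own z axis and vertical below 0.03 rad and linear speed of board below 0.01 m/s); the robot touches nothing.
It fails at once if the board is lifted, tipped up or dropped off the counter (8 mm or 0.08 rad) (height (world z) of board above 0.008 m or height (world z) of board below -0.008 m or angle between board's own z axis and vertical above 0.08 rad).
It fails at once if one of the things standing about is moved by more than 20 mm (distance of any of tiffin, jar, tumbler, katori, shaker, knife from where it was at the start of the episode above 0.02 m).
It also fails if it takes over 64 s, if anything falls off the work surface, if the arm or the gripper's body presses on something with over 40 N, if the wrist force passes 120 N, or if a joint passes its speed limit or range.

## Working session

There is one attempt and no reset: what is moved stays moved. The work goes in short steps, Python scripts to look and compute and a tool call to move; the robot and the scene stay as the last step left them, time stands still between calls to the robot, and variables do not carry over. Pictures are saved under pics/ and viewed, at most 10 in all, crops included, and the job is handed in when it is done.

Besides the shell and the picture viewer there is one more tool, called after ">>>" by a JSON object that holds its "method" and its "body", one argument or row to a line. carry_out: Moves the arm, as the interface text tells. Its arguments: {"type":"object","properties":{"steps":{"type":"array","items":{"type":"array"}}},"required":["steps"]}

```bash
mkdir -p pics
cat > h.py <<'E'
import numpy as np, cv2
from bench import robot
def snap(n):
    s=robot.snapshot(n); z=s["z_map"]; K=s["mtx"]
    v,u=np.mgrid[:384,:512]
    c=np.stack([(u-K[0,2])/K[0,0]*z,(v-K[1,2])/K[1,1]*z,z],-1)
    s["P"]=(c-s["t"])@s["R"]; s["P"][z==0]=np.nan
    return s
E
python3 - <<'E'
from h import *
for n in("top","scene"):
    s=snap(n); cv2.imwrite(f"pics/{n}1.png",cv2.resize(s["image"][...,::-1],(800,600)))
    print(n,s["mtx"].round(1).tolist(),s["R"].round(3).tolist(),s["t"].round(3))
o=robot.get_obs();print(o["time"],o["tool_pos"],o["ee_rot"],o["width"])
E
```

```text
top [[355.4, 0.0, 263.6], [0.0, 355.4, 189.5], [0.0, 0.0, 1.0]] [[0.022, -0.999, 0.027], [-0.993, -0.025, -0.115], [0.116, -0.025, -0.993]] [-0.023  0.45   1.114]
scene [[465.1, 0.0, 250.9], [0.0, 465.1, 188.0], [0.0, 0.0, 1.0]] [[-0.061, 0.998, 0.001], [0.729, 0.045, -0.684], [-0.682, -0.041, -0.73]] [ 0.004 -0.331  2.067]
0.1 [0.13418719 0.53286938 0.20446184] [-3.13965453e+00 -1.89175405e-04  2.89482956e+00] 0.09394373988609671
```

View pics/top1.png

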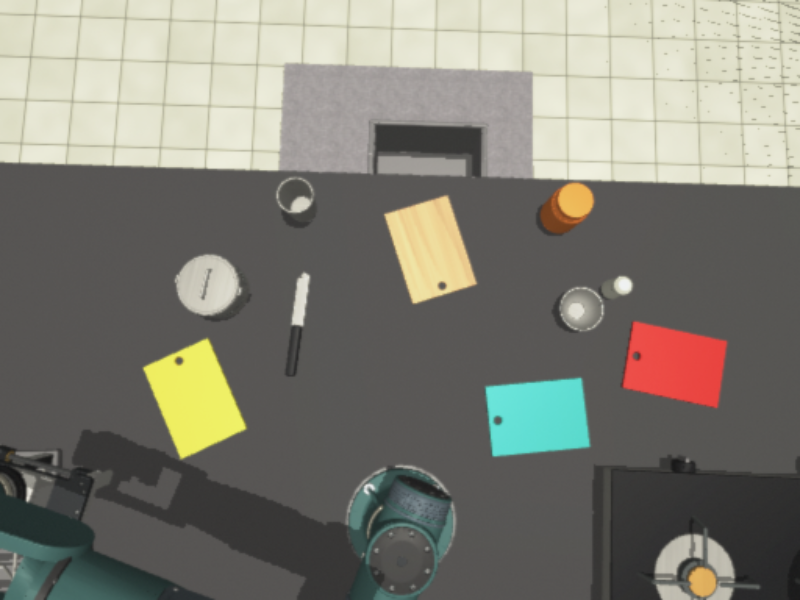

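View pics/scene1.png

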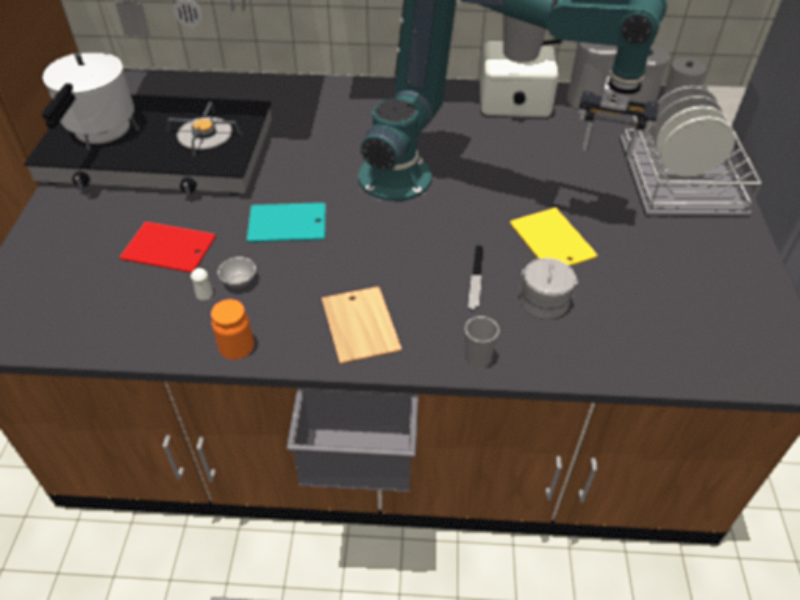

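The top view shows four board shapes: wooden (430,250), yellow (195,398), cyan (538,417) and red (675,364). The wooden one with its hole at (442,286) fits the description. The caddy mouth is at about (430,150) and the counter edge at row ~172-180. Next I'll confirm the board in a crop and measure.

```bash
cat >> h.py <<'E'
def board(s):
    im=s["image"].astype(int); P=s["P"]; hsv=cv2.cvtColor(s["image"],cv2.COLOR_RGB2HSV)
    m=((hsv[...,0]>8)&(hsv[...,0]<24)&(hsv[...,1]>60)&(hsv[...,1]<175)&(hsv[...,2]>120)&(abs(P[...,2]-.008)<.012)&(P[...,0]>.3)&(P[...,0]<.9)).astype(np.uint8)
    n,l,st,_=cv2.connectedComponentsWithStats(m); k=1+st[1:,4].argmax()
    p=P[l==k]; r=cv2.minAreaRect(p[:,:2].astype(np.float32)*1000)
    return r,cv2.boxPoints(r),np.nanmedian(p[:,2]),(l==k)
E
python3 - <<'E'
from h import *
s=snap("top"); r,b,z,m=board(s); print(r,b.round(),z)
P=s["P"]
# counter edge: last counter pixel in each column
E=[]
for u in range(20,500,8):
    col=P[:,u]; ok=np.where(abs(col[:,2])<.006)[0]
    if len(ok): E.append(col[ok[0],:2])
E=np.array(E); k=np.polyfit(E[:,1],E[:,0],1)
for _ in range(3):
    res=E[:,0]-np.polyval(k,E[:,1]); E=E[abs(res)<.006]; k=np.polyfit(E[:,1],E[:,0],1)
print("edge x=k0*y+k1",k,len(E))
# caddy rim
q=P[(abs(P[...,2]+.05)<.008)&(P[...,0]>.7)]
print("rim",len(q),q.min(0),q.max(0))
if len(q)>5: print(cv2.minAreaRect(q[:,:2].astype(np.float32)*1000))
for n,(u,v) in dict(tumbler=(296,195),knifep=(305,275),knifeh=(292,372),jar=(575,200),katori=(581,309),tiffin=(208,285),hole=(442,286)).items():
    print(n,P[int(v*.64),int(u*.64)].round(3))
cv2.imwrite("pics/crop.png",cv2.resize(s["image"][60:210,200:360,::-1],(640,600),interpolation=cv2.INTER_CUBIC))
E
```

```text
((557.2691040039062, -48.55139923095703), (206.73626708984375, 144.90855407714844), 18.762033462524414) [[ 436.  -13.]
 [ 483. -150.]
 [ 678.  -84.]
 [ 632.   53.]] 0.008553428985319618
edge x=k0*y+k1 [4.16367992e-04 7.16765272e-01] 60
rim 549 [ 0.73586179 -0.17606316 -0.05796405] [ 0.86394619  0.0925667  -0.04215393]
((799.98779296875, -41.64186096191406), (127.37571716308594, 268.70947265625), 0.193405419588089)
tumbler [0.661 0.236 0.021]
knifep [0.491 0.211 0.012]
knifeh [0.291 0.229 0.017]
jar [ 0.635 -0.322  0.121]
katori [ 0.437 -0.366  0.007]
tiffin [0.456 0.381 0.093]
hole [ 0.477 -0.074 -0.002]
```

View pics/crop.png

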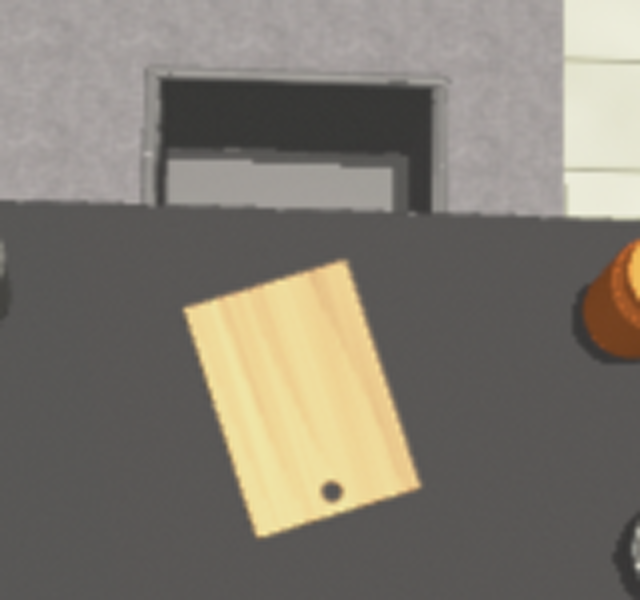

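Confirmed: the crop shows the wooden board, with its front corners at about (185,308) and (348,260) and its hole at (332,491). It measures 207x145 mm at z≈8 mm, so the size fits. Its centre is at (0.557,-0.049) with yaw about +18.8°. The edge is at x≈0.717 and the caddy's middle at y≈-0.042, so the board centre should end at (0.667,-0.042), yaw 0.

I'll move behind the board and turn the fingers to line up with the edge.

>>> {"method": "carry_out", "body": {
  "steps": [
    [[-0.04,-0.052,0],-0.14,-0.28],
    [[-0.08,-0.104,0],-0.28,-0.28],
    [[-0.12,-0.156,0],-0.42,-0.28],
    [[-0.16,-0.208,0],-0.57,-0.28],
    [[-0.2,-0.26,0],-0.7,-0.28],
    [[-0.24,-0.312,0],-0.85,-0.28],
    [[-0.28,-0.364,0],-1.0,-0.28],
    [[-0.32,-0.416,0],-1.14,-0.28],
    [[-0.36,-0.468,0],-1.28,-0.28],
    [[-0.394,-0.518,0],-1.41,-0.28]
  ]
}}

```text
time: 1.4
tool_pos: [0.3809, -0.0431, 0.2054]
ee_rot: [3.141, 0.001, 3.141]
wrist_force: [0.3, 0.4, 0.5]
width: 0.0602
finger_force: 0.0
```

>>> {"method": "carry_out", "body": {
  "steps": [
    [[0,0,0.05],0,-0.28],
    [[0,0,0.1],0,-0.28],
    [[0,0,0.15],0,-0.28],
    [[0,0,0.17],0,-0.28],
    [[0,0,0.185],0,-0.28],
    [[0,0,0.185],0,-0.28],
    [[0,0,0.185],0,-0.28]
  ]
}}

```text
time: 2.28
tool_pos: [0.3815, -0.0413, 0.0216]
ee_rot: [-3.141, 0.002, 3.141]
wrist_force: [0.3, 0.0, -0.1]
width: 0.0604
finger_force: 0.0
```

>>> {"method": "carry_out", "body": {
  "steps": [
    [[0,-0.012,0],0,-0.28],
    [[0,-0.024,0.008],0,-0.28],
    [[0,-0.024,0.0175],0,-0.28],
    [[0,-0.024,0.0175],0,-0.28],
    [[0,-0.024,0.0175],0,-0.28]
  ]
}}

```text
time: 2.9
tool_pos: [0.3804, -0.0649, 0.0027]
ee_rot: [3.141, -0.0, 3.141]
wrist_force: [-0.1, 0.4, -0.3]
width: 0.0597
finger_force: 0.0
```

>>> {"method": "carry_out", "body": {
  "steps": [
    [[-0.015,0,0],0,-0.28],
    [[-0.03,0,0],0,-0.28],
    [[-0.042,0,0],0,-0.28],
    [[-0.05,0,0],0,-0.28],
    [[-0.057,0,0],0,-0.28],
    [[-0.064,0,0],0,-0.28],
    [[-0.071,0,0],0,-0.28],
    [[-0.078,0,0],0,-0.28],
    [[-0.085,0,0],0,-0.28],
    [[-0.085,0,0],0,-0.28]
  ]
}}

```text
time: 4.15
tool_pos: [0.4664, -0.0653, 0.0032]
ee_rot: [-3.141, 0.001, 3.141]
wrist_force: [-0.1, 0.3, 0.0]
width: 0.0603
finger_force: 0.0
```

Run:
```python
from h import *
s=snap("top"); r,b,z,m=board(s); print(r,b.round(),z); o=robot.get_obs();print(o["tool_pos"],o["wrist_force"])
cv2.imwrite("pics/p2.png",cv2.resize(s["image"][60:240,180:420,::-1],(800,600)))
```

```text
((615.4420166015625, -45.94408416748047), (152.03912353515625, 145.2396240234375), 16.470882415771484) [[ 522.    2.]
 [ 563. -137.]
 [ 709.  -94.]
 [ 668.   45.]] 0.008500204067525228
[ 0.46617739 -0.06522967  0.00316324] [-0.5725776   0.04304669 -0.38489593]
```

View pics/p2.png

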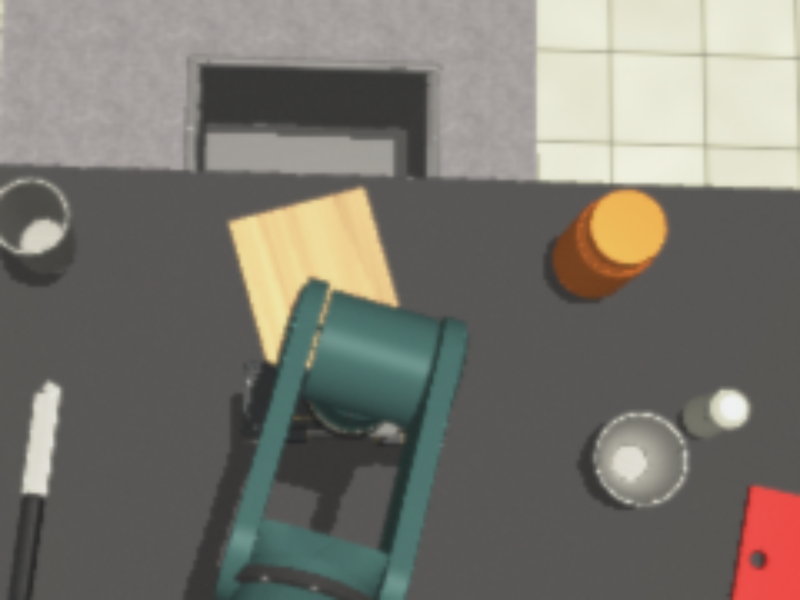

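The board has slid forward 35 mm but turned only about 2° (yaw now ~16.5°, front corners at about (230,220) and (362,188), nothing else disturbed). I'll turn it by pushing the right long side near its rear towards +y.

>>> {"method": "carry_out", "body": {
  "steps": [
    [[0.035,0,0],0,-0.28],
    [[0.07,0,0],0,-0.28],
    [[0.07,-0.05,0],0,-0.28],
    [[0.07,-0.1,0],0,-0.28],
    [[0.07,-0.15,0],0,-0.28],
    [[0.07,-0.155,0],0,-0.28],
    [[0.04,-0.155,0],0,-0.28],
    [[-0.01,-0.155,0],0,-0.28],
    [[-0.064,-0.155,0],0,-0.28],
    [[-0.064,-0.155,0],0,-0.28]
  ]
}}

```text
time: 5.45
tool_pos: [0.5322, -0.2187, 0.0023]
ee_rot: [3.141, 0.001, -3.139]
wrist_force: [-1.1, -0.1, -1.0]
width: 0.0602
finger_force: 0.0
```

>>> {"method": "carry_out", "body": {
  "steps": [
    [[0,0.01,0],0,-0.28],
    [[0,0.02,0],0,-0.28],
    [[0,0.03,0],0,-0.28],
    [[0,0.037,0],0,-0.28],
    [[0,0.044,0],0,-0.28],
    [[0,0.051,0],0,-0.28],
    [[0,0.058,0],0,-0.28],
    [[0,0.058,0],0,-0.28]
  ]
}}

```text
time: 6.45
tool_pos: [0.5296, -0.1615, 0.0031]
ee_rot: [3.141, 0.0, 3.141]
wrist_force: [-0.2, 0.6, 0.4]
width: 0.06
finger_force: 0.4
```

```bash
cat >> h.py <<'E'
def pose():
    s=snap("top"); r,b,z,m=board(s); o=robot.get_obs()
    b=b[b[:,0].argsort()]; f=b[2:]; f=f[f[:,1].argsort()]; d=f[1]-f[0]
    print("front R,L",f.round(),"yaw deg",np.degrees(np.arctan2(-d[0],d[1])).round(1),"mid",f.mean(0).round(1),"z",z,"rect",r[1],"t",o["time"],o["tool_pos"].round(4),o["wrist_force"].round(1))
    return s
E
python3 - <<'E'
from h import *
s=pose()
cv2.imwrite("pics/p3.png",cv2.resize(s["image"][60:240,180:420,::-1],(800,600)))
E
```

```text
front R,L [[712. -88.]
 [683.  53.]] yaw deg 11.7 mid [697.9 -17.4] z 0.008439203722710693 rect (205.82952880859375, 144.5397186279297) t 6.5 [ 0.5297 -0.1617  0.003 ] [ 0.2 -0.5  1.9]
```

View pics/p3.png

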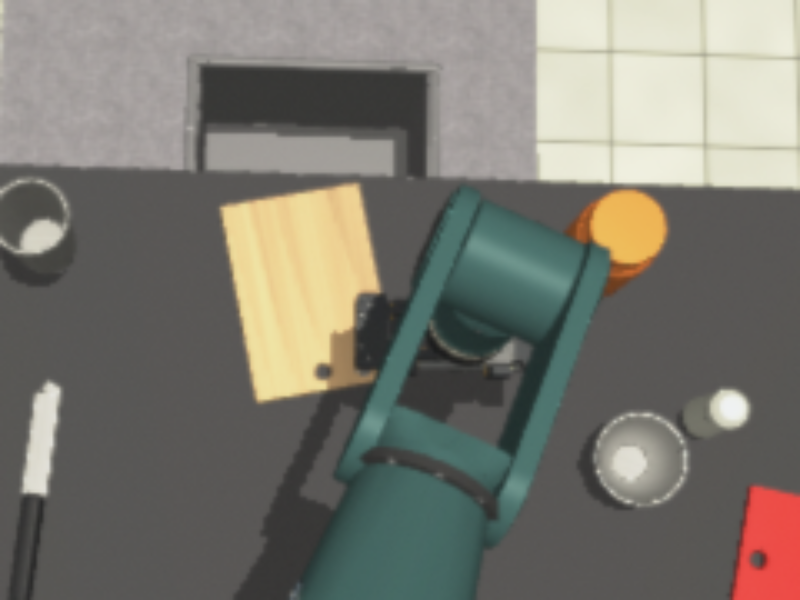

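The board is now at yaw ~11.7°, with its front corners at about (221,207) and (358,184). The jar and shaker are untouched. I'll push the side another 10 mm, then push the rear end near its left corner.

>>> {"method": "carry_out", "body": {
  "steps": [
    [[0,0.006,0],0,-0.28],
    [[0,0.011,0],0,-0.28],
    [[0,-0.01,0],0,-0.28],
    [[0,-0.025,0],0,-0.28],
    [[0.05,-0.025,0],0,-0.28],
    [[0.1,-0.025,0],0,-0.28],
    [[0.1,0.03,0],0,-0.28],
    [[0.1,0.08,0],0,-0.28],
    [[0.1,0.1315,0],0,-0.28],
    [[0.1,0.1315,0],0,-0.28]
  ]
}}

```text
time: 7.75
tool_pos: [0.4295, -0.0288, 0.003]
ee_rot: [3.141, 0.0, -3.139]
wrist_force: [0.6, -0.4, 0.2]
width: 0.0603
finger_force: 0.0
```

```bash
python3 -c "
from h import *
pose()"
```

```text
front R,L [[715. -87.]
 [692.  57.]] yaw deg 8.9 mid [703.3 -15.1] z 0.00848351507680329 rect (192.90948486328125, 145.05482482910156) t 7.8 [ 0.4298 -0.0304  0.0031] [-0.2  0.1 -0.4]
```

>>> {"method": "carry_out", "body": {
  "steps": [
    [[-0.02,0.006,0],0,-0.28],
    [[-0.045,0.006,0],0,-0.28],
    [[-0.053,0.006,0],0,-0.28],
    [[-0.06,0.006,0],0,-0.28],
    [[-0.067,0.006,0],0,-0.28],
    [[-0.074,0.006,0],0,-0.28],
    [[-0.081,0.006,0],0,-0.28],
    [[-0.085,0.006,0],0,-0.28],
    [[-0.085,0.006,0],0,-0.28]
  ]
}}

```text
time: 8.93
tool_pos: [0.5152, -0.0247, 0.003]
ee_rot: [-3.141, 0.001, 3.141]
wrist_force: [0.0, 0.5, -0.1]
width: 0.0604
finger_force: 0.0
```

```bash
python3 -c "
from h import *
pose()"
```

```text
front R,L [[ 731. -108.]
 [ 724.   36.]] yaw deg 2.8 mid [727.3 -35.9] z 0.008713263451639187 rect (86.9256820678711, 144.32986450195312) t 8.975 [ 0.5151 -0.0247  0.003 ] [ 0.4  0.5 -0.2]
```

>>> {"method": "carry_out", "body": {
  "steps": [
    [[-0.006,0,0],0,-0.28],
    [[-0.012,0,0],0,-0.28],
    [[-0.018,0,0],0,-0.28],
    [[-0.024,0,0],0,-0.28],
    [[-0.03,0,0],0,-0.28],
    [[-0.035,0,0],0,-0.28],
    [[-0.035,0,0],0,-0.28]
  ]
}}

```text
time: 9.85
tool_pos: [0.5504, -0.0247, 0.003]
ee_rot: [3.142, 0.001, 3.141]
wrist_force: [0.0, -1.0, -0.2]
width: 0.0602
finger_force: 0.0
```

```bash
python3 -c "
from h import *
pose()"
```

```text
front R,L [[ 758. -119.]
 [ 762.   -1.]] yaw deg -2.0 mid [760.3 -60.1] z 0.008726902248019003 rect (117.77842712402344, 59.52487564086914) t 9.9 [ 0.5502 -0.0247  0.003 ] [-0.6 -0.1 -0.7]
```

>>> {"method": "carry_out", "body": {
  "steps": [
    [[-0.004,0,0],0,-0.28],
    [[-0.008,0,0],0,-0.28],
    [[-0.009,0,0],0,-0.28],
    [[-0.009,0,0],0,-0.28],
    [[0.01,0,0],0,-0.28],
    [[0.05,0,0],0,-0.28],
    [[0.1,0,-0.05],0,-0.28],
    [[0.15,0,-0.1],0,-0.28],
    [[0.2,0,-0.15],0,-0.28],
    [[0.2,0.05,-0.2],0,-0.28]
  ]
}}

```text
time: 11.15
tool_pos: [0.3526, 0.011, 0.1858]
ee_rot: [-3.141, 0.002, 3.136]
wrist_force: [1.4, 0.5, 0.5]
width: 0.0602
finger_force: 0.0
```

>>> {"method": "carry_out", "body": {
  "steps": [
    [[0,0.06,0],0,-0.28],
    [[0,0.12,0],0,-0.28],
    [[0,0.18,0],0,-0.28],
    [[0,0.24,0],0,-0.28],
    [[0,0.24,0],0,-0.28],
    [[0,0.24,0],0,-0.28]
  ]
}}

```text
time: 11.9
tool_pos: [0.3545, 0.2516, 0.1846]
ee_rot: [-3.141, 0.0, 3.142]
wrist_force: [0.4, -0.3, 0.4]
width: 0.0602
finger_force: 0.0
```

Run:
```python
from h import *
s=pose()
cv2.imwrite("pics/p4.png",cv2.resize(s["image"][60:240,180:420,::-1],(800,600)))
r,b,z,m=board(s);print(r)
P=s["P"]
for y0 in (-.18,.1):
  q=P[(abs(P[...,1]-y0)<.03)&(abs(P[...,2])<.006)&(P[...,0]>.6)]; print("edge",q[:,0].max())
q=P[(P[...,2]>-.075)&(P[...,2]<-.04)&(P[...,0]>.72)]
print("rim y",np.percentile(q[:,1],[0,2,98,100]))
```

```text
front R,L [[ 769. -117.]
 [ 768.   28.]] yaw deg 0.5 mid [768.4 -44.7] z 0.008642532469825503 rect (200.9915771484375, 145.01351928710938) t 11.95 [0.3547 0.251  0.1848] [-0.4  0.5 -0.1]
((667.940185546875, -45.571319580078125), (200.9915771484375, 145.01351928710938), 0.4691281318664551)
edge 0.719385808510531
edge 0.718114809264065
rim y [-0.17604084 -0.17488875  0.09114573  0.09276374]
```

View pics/p4.png

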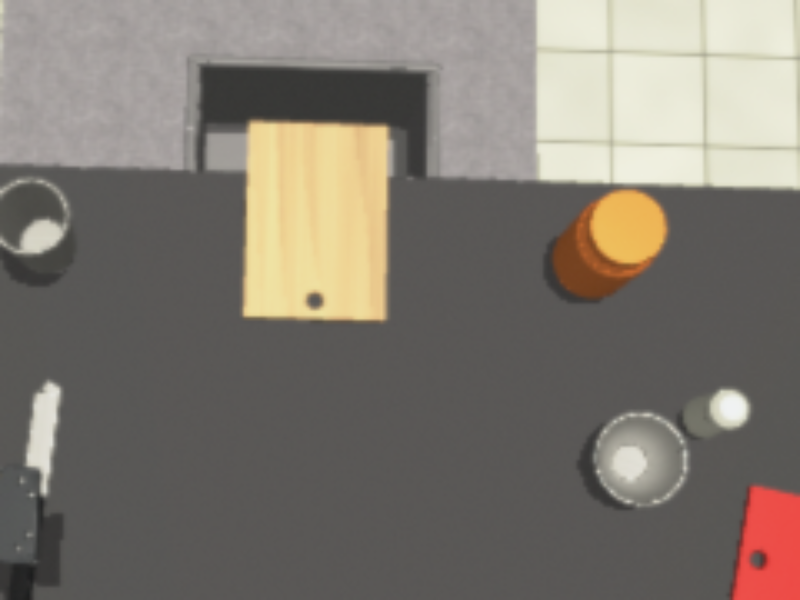

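The board overhangs the edge by about 49 mm, is about 3 mm off the caddy's middle line and is within 0.5° of square. The other things haven't moved, and the arm is clear and raised.

```bash
python3 -c "
from bench import robot
print(robot.close_job())"
```

```text
the job is handed in; nothing more can be done
None
```

The job is handed in after about 12 s of robot time: in the last picture the wooden board lies flat with about 49 mm over the edge, about 3 mm off the caddy's middle line and within 0.5° of square, the visible items look unmoved, and the hand-in gave no verdict.

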